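Dry the spot plate and clip the pipettes away

ROBOT

A 6-joint arm with a two-finger parallel gripper is mounted at the origin on the work surface. World frame = base frame: x ahead of the robot, y to its left, z up, the work surface at z = 0. Lengths are in mm, angles in rad, forces in N, time in s.
With the tool pointing down it reaches from about 275 to 1000 mm from the base axis. Payload 8.4 kg.
Tool frame: the origin (TCP) lies midway between the tips of the shut fingers; the grasp point (between the pads) lies 19 mm behind it; z points along the fingers, y is the line along which they close (so a half turn about z gives the same grasp; the last joint's range is limited). The gripper opens to 85 mm and grips with 20 to 120 N. Pads are 22 mm wide; open, the fingers measure 114 mm over their backs; the gripper's body (76 mm by 85 mm) begins 54 mm behind the grasp point. The pads swing forward as they close: fully open they stand 13 mm farther back than shut.
Start: joints at [-1.261, 0.353, 1.633, -0, 1.155, -0.002], TCP at [191.731, -594.867, 231.281] pointing down, gripper open.
Joint ranges: [-2.63, 2.63], [-0.92, 2.1], [0.06, 2.66], [-1.3, 4.44], [0, 2.69], [-3.02, 3.02]. Speed limits (rad/s): [2.22, 2.22, 2.79, 3.14, 3.14, 3.14].

INTERFACE

Orientations are given as [roll, pitch, yaw] about the fixed x, y, z axes, in that order (R = Rz(yaw) Ry(pitch) Rx(roll)).
In Python, from rig import telemetry, optics, r gives the robot as it stands.
- The arm moves only by the tool play_rows, never from a script. Its arguments are lists of equal length, an entry for each row: "dp": the shift along the tool's x, y, z in units of 40 mm (1.0 is 40 mm), a list of three; "rot": the turn, a rotation vector about the tool's x, y, z in units of 6 degrees (1.0 is 6 degrees), a list of three. In form: {"dp": [[tx, ty, tz], ...], "rot": [[ax, ay, az], ...]}. A call has 1 to 5 rows; each row is the pose to reach, as a shift and turn from the pose commanded when the call began, along the tool's axes at that moment; what a row does not reach only later rows make up. A row lasts 1/12 s, in which the tool goes at most 41.7 mm and 7.16 degrees, less where a joint would pass 70% of its speed; a pose out of reach is approached as far as the arm can. A call with a gripper value outside its range is refused whole. "fingers" is the opening, from 0 (shut) to 1 (fully open), set as the call begins (left out, the last holds). The fingers move at their own pace and stop on an object; "grip_force" is the grip in N (left out, the last holds). Time passes only in rows, so rows that repeat a pose let the fingers close. It gives the time, the measured TCP pose, the force, the opening and the grip force at its end, in the units of the state.
- telemetry.sense(): the state, without advancing time (a new reading comes with each control period).
- optics.grab_frame(name): name is "side" or "top"; returns a dict with "color" (384x512x3 uint8, red, green, blue), "mtx" (3x3 intrinsics, pixels), "R" (3x3) and "t" (3): a world point X has camera coordinates R X + t. Camera axes: x right, y down, z forward; pixel columns grow to the right and rows downward; lengths in mm; the calibration is good to about 2 mm. A picture is of the moment at which its call begins. There is no depth.
- r.sign_off(): hands the job in; it is judged then, once.
The state is a dict: "clock": time; "qpos": joint angles; "qvel": joint speeds; "joint_efforts": joint torques, N m; "eef_pos": TCP position; "tcp_rot": TCP orientation; "contact_force": force on the tool from outside, world axes, zero at the start; "wrist_torque": the same for the moment, N m; "opening": opening from 0.0 (shut) to 1.0 (fully open); "grasp_force": force on a finger pad.
Only numpy, scipy, OpenCV 4.12 (cv2) and the standard library are available. Lean on these libraries where they do the work, as an engineer would, in place of code of your own. Each camera call takes 0.05 s, during which the arm holds its last target. There are 200 camera calls.

TASK

Finish the spotting run: switch the dryer off by pulling its lever all the way towards the robot, then slide the top plate off the stack, without lifting it off or shifting the two plates below, until it lies fully on the dryer's stage beside it, and only then push the lever all the way back to on. Put away every pipette lying on the bench: press each one broadside into a free place of the clip rack until it has snapped fully home in the spring clips of both rails, its middle midway between the rails and its grey head on the robot's side. Do not tip over the little amber vial among them.

Things in the scene. Friction and masses are not known exactly. Their poses are not given: they have to be found in the camera images.
- dryer: Slim white plate dryer, fixed. Origin on the bench under it; x runs from feed shelf to stage (the way to slide the plate), z up. Feed shelf: top 20 mm above the bench, x -115 to -15 mm, with the stack centred near x = -65; its side away from the stage is open for pushing. Lever block centred at x = -20, y = -100.
- stage (a point): Centre of the dryer's metal stage, on its top: 42.5 mm above the bench, at dryer x = 60. The stage is 135 (x) x 130 mm (y), from dryer x = -7.5 to 127.5 mm; a fence 8 mm high stands at its far (+x) end.
- plate_top: Top one of a stack of three loose white ceramic spot plates, each 90 x 90 x 12 mm, 0.15 kg, with nine wells. Origin: centre of its underside, 44 mm above the bench at the start, 1.5 mm above the stage's level. Slides with 1 to 2 N.
- plate_mid: The plate under the top one, same size; underside 32 mm above the bench. Must stay where it is.
- plate_low: The lowest plate of the stack, same size; underside 20 mm above the bench. Must stay where it is.
- lever (a joint): Dryer's on/off toggle lever, rad: 0 = off end stop, leaning to the dryer's -x (towards the robot); 1.0 = on end stop, leaning to its +x; 0.9 to 1.0 at the start. Stays where it is left; moves with about 1.5 N at the ball.
- lever_tip (a point): Centre of the 26 mm black ball on the lever, 50 mm from the pivot, which is 22 mm above the bench at dryer x = -20, y = -100: the ball is 66 mm up at either end, 72 mm when upright. The lever's block is 70 (x) x 50 (y) x 25 mm high.
- rack: Clip rack, fixed: grey base 100 (x) x 270 (y) x 8 mm with two metal rails along y at x = -30 and +30, each 10 mm wide, tops 30 mm above the bench. Origin on the bench under its centre; -x side faces the robot, z up. Five places 50 mm apart, each with a pair of sprung steel jaws on either rail, opening upward. Between the rails fingers can go down to the base.
- rack_front (a point): Middle of the rack's edge nearest the robot (rack x = -50 mm), on the base's top, 8 mm above the bench.
- clip0 (a point): Place 0 (rack y = -100 mm): point midway between the rails where the barrel's middle lies when fully home, 38 mm above the bench; axes as the rack's. Jaw lips 11 mm apart, 46 mm above the bench, spread when a barrel is pressed down (8 to 12 N) and snap over it. Jaws are 8 mm long in x, 27 mm apart over their outsides, flaring to 40 mm at 58 mm height.
- clip1 (a point): Place 1 (rack y = -50 mm): point midway between the rails where the barrel's middle lies when fully home, 38 mm above the bench; axes as the rack's. Jaw lips 11 mm apart, 46 mm above the bench, spread when a barrel is pressed down (8 to 12 N) and snap over it. Jaws are 8 mm long in x, 27 mm apart over their outsides, flaring to 40 mm at 58 mm height.
- clip2 (a point): Place 2 (rack y = 0 mm): point midway between the rails where the barrel's middle lies when fully home, 38 mm above the bench; axes as the rack's. Jaw lips 11 mm apart, 46 mm above the bench, spread when a barrel is pressed down (8 to 12 N) and snap over it. Jaws are 8 mm long in x, 27 mm apart over their outsides, flaring to 40 mm at 58 mm height.
- clip3 (a point): Place 3 (rack y = 50 mm): point midway between the rails where the barrel's middle lies when fully home, 38 mm above the bench; axes as the rack's. Jaw lips 11 mm apart, 46 mm above the bench, spread when a barrel is pressed down (8 to 12 N) and snap over it. Jaws are 8 mm long in x, 27 mm apart over their outsides, flaring to 40 mm at 58 mm height.
- clip4 (a point): Place 4 (rack y = 100 mm): point midway between the rails where the barrel's middle lies when fully home, 38 mm above the bench; axes as the rack's. Jaw lips 11 mm apart, 46 mm above the bench, spread when a barrel is pressed down (8 to 12 N) and snap over it. Jaws are 8 mm long in x, 27 mm apart over their outsides, flaring to 40 mm at 58 mm height.
- pipette1: Mini pipette, 50 g, lying head towards the robot; may be absent. Origin on the barrel's axis at its middle: 8 mm above the bench lying, 38 when home, 53 if only resting on the jaws; x points to the nozzle. White round barrel 16 mm thick, x -58 to 60; grey head 26 (y) x 16 mm, x -85 to -55; black button to -95; thin clear nozzle to 82. Grip across the barrel at the origin.
- pipette2: Mini pipette, 50 g, lying head towards the robot; may be absent. Origin on the barrel's axis at its middle: 8 mm above the bench lying, 38 when home, 53 if only resting on the jaws; x points to the nozzle. White round barrel 16 mm thick, x -58 to 60; grey head 26 (y) x 16 mm, x -85 to -55; black button to -95; thin clear nozzle to 82. Grip across the barrel at the origin.
- pipette3: Mini pipette, 50 g, lying head towards the robot; may be absent. Origin on the barrel's axis at its middle: 8 mm above the bench lying, 38 when home, 53 if only resting on the jaws; x points to the nozzle. White round barrel 16 mm thick, x -58 to 60; grey head 26 (y) x 16 mm, x -85 to -55; black button to -95; thin clear nozzle to 82. Grip across the barrel at the origin.
- pipette4: Mini pipette, 50 g, lying head towards the robot; may be absent. Origin on the barrel's axis at its middle: 8 mm above the bench lying, 38 when home, 53 if only resting on the jaws; x points to the nozzle. White round barrel 16 mm thick, x -58 to 60; grey head 26 (y) x 16 mm, x -85 to -55; black button to -95; thin clear nozzle to 82. Grip across the barrel at the origin.
- pipette5: Mini pipette, 50 g, lying head towards the robot; may be absent. Origin on the barrel's axis at its middle: 8 mm above the bench lying, 38 when home, 53 if only resting on the jaws; x points to the nozzle. White round barrel 16 mm thick, x -58 to 60; grey head 26 (y) x 16 mm, x -85 to -55; black button to -95; thin clear nozzle to 82. Grip across the barrel at the origin.
- vial: Small amber glass vial standing among the pipettes, 26 mm wide, 42 mm high; origin at the centre of its underside. A bystander.
There are look-alikes about, which are no part of the job. What is shaped like the pipette1 but blue is not meant. What is shaped like the plate_top but yellow is not meant.

How it is judged (in metres and radians):
On the way, in this order (a step that is already met when the one before it is completed fails the run):
1. the lever is pulled over to off (value of joint lever below 0.2 rad), for 0.1 s.
2. the top plate lies fully on the dryer's stage (x of plate_top in the frame of dryer between 0.033 and 0.087 m and y of plate_top in the frame of dryer between -0.025 and 0.025 m and z of plate_top in the frame of dryer between 0.039 and 0.0455 m and angle between plate_top's own z axis and vertical below 0.05 rad and linear speed of plate_top below 0.03 m/s), for 0.3 s.
3. the lever is pushed back over to on (value of joint lever above 0.8 rad), for 0.2 s.
At the end, for the whole second after the job is handed in: Top plate fully and flat on the stage (centre at dryer x 33-87 mm, y within 25), lower plates within 10 mm of their start, lever past 0.8 rad; each present pipette at rest in a place: axis 34-42 mm up, within 6 mm of the place in y, 20 in x, 0.07 rad of the rack's x, head to the robot (all of step 2 and value of joint lever above 0.8 rad and distance of each of plate_mid, plate_low from where it was at the start of the episode below 0.01 m and z of pipette1 in the frame of rack between 0.034 and 0.042 m and x of pipette1 in the frame of rack between -0.02 and 0.02 m and angle between the x axis of each of pipette1, pipette2, pipette3, pipette4, pipette5 and the x axis of rack, either way round below 0.07 rad and x of rack_front in the frame of pipette1 below -0.015 m and (y of pipette1 in the frame of clip0 between -0.006 and 0.006 m or y of pipette1 in the frame of clip1 between -0.006 and 0.006 m or y of pipette1 in the frame of clip2 between -0.006 and 0.006 m or y of pipette1 in the frame of clip3 between -0.006 and 0.006 m or y of pipette1 in the frame of clip4 between -0.006 and 0.006 m) and linear speed of each of pipette1, pipette2, pipette3, pipette4, pipette5 below 0.03 m/s and z of pipette2 in the frame of rack between 0.034 and 0.042 m and x of pipette2 in the frame of rack between -0.02 and 0.02 m and x of rack_front in the frame of pipette2 below -0.015 m and (y of pipette2 in the frame of clip0 between -0.006 and 0.006 m or y of pipette2 in the frame of clip1 between -0.006 and 0.006 m or y of pipette2 in the frame of clip2 between -0.006 and 0.006 m or y of pipette2 in the frame of clip3 between -0.006 and 0.006 m or y of pipette2 in the frame of clip4 between -0.006 and 0.006 m) and z of pipette3 in the frame of rack between 0.034 and 0.042 m and x of pipette3 in the frame of rack between -0.02 and 0.02 m and x of rack_front in the frame of pipette3 below -0.015 m and (y of pipette3 in the frame of clip0 between -0.006 and 0.006 m or y of pipette3 in the frame of clip1 between -0.006 and 0.006 m or y of pipette3 in the frame of clip2 between -0.006 and 0.006 m or y of pipette3 in the frame of clip3 between -0.006 and 0.006 m or y of pipette3 in the frame of clip4 between -0.006 and 0.006 m) and z of pipette4 in the frame of rack between 0.034 and 0.042 m and x of pipette4 in the frame of rack between -0.02 and 0.02 m and x of rack_front in the frame of pipette4 below -0.015 m and (y of pipette4 in the frame of clip0 between -0.006 and 0.006 m or y of pipette4 in the frame of clip1 between -0.006 and 0.006 m or y of pipette4 in the frame of clip2 between -0.006 and 0.006 m or y of pipette4 in the frame of clip3 between -0.006 and 0.006 m or y of pipette4 in the frame of clip4 between -0.006 and 0.006 m) and z of pipette5 in the frame of rack between 0.034 and 0.042 m and x of pipette5 in the frame of rack between -0.02 and 0.02 m and x of rack_front in the frame of pipette5 below -0.015 m and (y of pipette5 in the frame of clip0 between -0.006 and 0.006 m or y of pipette5 in the frame of clip1 between -0.006 and 0.006 m or y of pipette5 in the frame of clip2 between -0.006 and 0.006 m or y of pipette5 in the frame of clip3 between -0.006 and 0.006 m or y of pipette5 in the frame of clip4 between -0.006 and 0.006 m)); the robot touches nothing.
It fails at once if the top plate is lifted off (z of plate_top in the frame of dryer above 0.065 m).
It fails at once if the lower plates are shifted (distance of any of plate_mid, plate_low from where it was at the start of the episode above 0.02 m).
It fails at once if the vial is tipped over (angle between vial's own z axis and vertical above 0.9 rad).
Of pipette1, pipette2, pipette3, pipette4, pipette5 only 3 to 5 are there at a start; the rules pass over those that are not, and their reading is None.
At some moment in a run one of pipette1, pipette2, pipette3, pipette4, pipette5 may be knocked a few centimetres aside while the robot is not near it.
Once in a run the grip may slacken for a moment while it holds something.
It also fails if it takes over 210 s, if anything falls off the work surface, if the arm or the gripper's body presses on something with over 40 N, if the wrist force passes 120 N, or if a joint passes its speed limit or range.

## Working session

There is one attempt and no reset: what is moved stays moved. The work goes in short steps, Python scripts to look and compute and a tool call to move; the robot and the scene stay as the last step left them, time stands still between calls to the robot, and variables do not carry over. Pictures are saved under pics/ and viewed, at most 14 in all, crops included, and the job is handed in when it is done.

Besides the shell and the picture viewer there is one more tool, called after "Emit:" by a JSON object that holds its "method" and its "body". play_rows: Moves the arm, as the interface text tells. Its arguments: {"type":"object","properties":{"dp":{"type":"array"},"rot":{"type":"array"},"fingers":{"type":"number"},"grip_force":{"type":"number"}},"required":["dp","rot"]}

```bash
mkdir -p pics; ls; python3 - <<'E'
from rig import telemetry, optics, r
import cv2
print(telemetry.sense())
for n in("side","top"):
    f=optics.grab_frame(n); cv2.imwrite(f"pics/{n}0.png",f["color"][:,:,::-1]); print(n,f["mtx"].tolist(),f["R"].tolist(),f["t"].tolist())
E
```

```text
pics
{'clock': 0.0, 'qpos': array([-1.26138427e+00,  3.53633966e-01,  1.63414204e+00, -3.33742275e-05,
        1.15523513e+00, -2.39135549e-03]), 'qvel': array([-0.0001977 , -0.00156033,  0.00031023,  0.00160349,  0.00058342,
       -0.0014808 ]), 'joint_efforts': array([ 3.41566854e-03, -6.05249119e+01, -3.42060971e+01,  2.18900877e-04,
        9.46690910e-03, -1.43083378e-05]), 'eef_pos': array([ 191.58009451, -594.39652057,  230.56717279]), 'tcp_rot': array([-3.14017410e+00,  2.71224189e-05,  3.11816929e-01]), 'contact_force': array([ 0.11150873, -0.05974784,  0.85061109]), 'wrist_torque': array([ 0.01268505,  0.03703439, -0.03896435]), 'grasp_force': 0.0, 'opening': 1.0014382365573509}
side [[416.5386987875241, 0.0, 263.4830921287618], [0.0, 416.5386987875241, 189.71971438918123], [0.0, 0.0, 1.0]] [[-0.8120186406083483, -0.5835095888297881, 0.011928413484678881], [-0.31988882560408577, 0.42788019227162827, -0.845334064329146], [0.4881566004451939, -0.690242783957417, -0.5341048891711303]] [340.6597334212152, 245.15221390687984, 915.4526191873648]
top [[445.95955598666706, 0.0, 259.55230307882164], [0.0, 445.95955598666706, 189.27836431844116], [0.0, 0.0, 1.0]] [[-0.005308011964542236, -0.9998202624476891, -0.01820076394051252], [-0.9939073648167487, 0.007278664936863646, -0.10997804871774718], [0.11009075879478064, 0.017506108527335744, -0.9937673575803434]] [-45.44910529703411, 494.2924257791264, 1456.4367045679855]
```

View pics/top0.png

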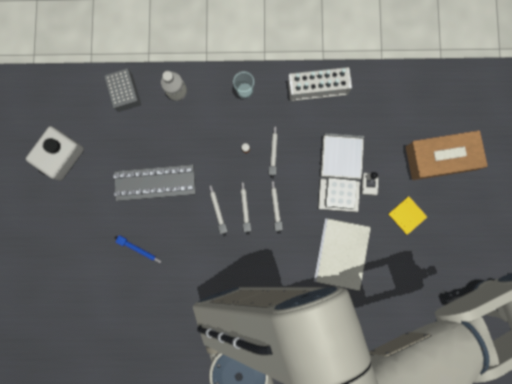

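View pics/side0.png

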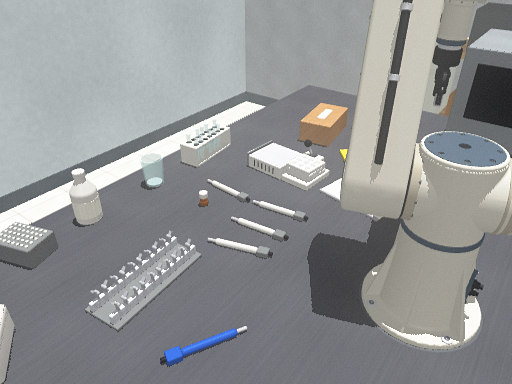

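Top view: white pipettes at about (217,210), (245,208), (277,206), (273,152); the blue one at (138,248) is the decoy. The vial is at (245,147), the rack at (154,182), the dryer stack at (343,193) with its lever ball at (374,175), and the yellow decoy plate at (408,215). The side view agrees. Next I'll make enlarged crops and segment the images.

```bash
cat > h.py <<'E'
from rig import telemetry, optics, r
import cv2, numpy as np
from scipy.spatial.transform import Rotation as Ro
def ray(f,u,v):
    d=f["R"].T@np.linalg.inv(f["mtx"])@np.array([u,v,1.]); return -f["R"].T@f["t"],d
def at(f,u,v,z):
    c,d=ray(f,u,v); return c+d*(z-c[2])/d[2]
def proj(f,X):
    p=f["mtx"]@(f["R"]@np.asarray(X,float)+f["t"]); return p[:2]/p[2]
def tri(fs,uvs):
    A=np.zeros((3,3));b=np.zeros(3)
    for f,(u,v) in zip(fs,uvs):
        c,d=ray(f,u,v); d/=np.linalg.norm(d); P=np.eye(3)-np.outer(d,d); A+=P;b+=P@c
    return np.linalg.solve(A,b)
def pips(f,box=(200,120,290,240),thr=110):
    g=f["color"].astype(int); x0,y0,x1,y1=box
    m=np.zeros(g.shape[:2],np.uint8); m[y0:y1,x0:x1]=(g[y0:y1,x0:x1].min(2)>thr)
    n,l,s,c=cv2.connectedComponentsWithStats(m); o=[]
    for i in range(1,n):
        if s[i,4]<15: continue
        v,u=np.where(l==i); P=np.array([at(f,a,b,8)[:2] for a,b in zip(u,v)])
        q=P.mean(0); w,e=np.linalg.eigh(np.cov(P.T)); e=e[:,1]*np.sign(e[0,1]); t=(P-q)@e
        o.append((q,e,t.min(),t.max(),s[i,4],c[i]))
    return o
def crop(f,name,box,k):
    x0,y0,x1,y1=box; cv2.imwrite(name,cv2.resize(f["color"][y0:y1,x0:x1,::-1],None,fx=k,fy=k,interpolation=cv2.INTER_CUBIC))
E
python3 - <<'E'
from h import *
np.set_printoptions(precision=1,suppress=True)
f=optics.grab_frame("top"); s=optics.grab_frame("side")
for thr in(80,130):
    for o in pips(f,thr=thr): print(thr,o[0],"yaw",round(np.arctan2(o[1][1],o[1][0]),3),o[2:5],o[5])
crop(f,"pics/top1.png",(110,120,390,250),2.85)
crop(s,"pics/side1.png",(80,130,340,325),3)
E
```

```text
80 [624.4 -96.4] yaw -0.065 (np.float64(-79.72268257227947), np.float64(92.90235600925956), np.int32(406)) [273.5 151.7]
80 [643.5  -0.1] yaw 1.078 (np.float64(-18.824457351781945), np.float64(18.14436213445008), np.int32(91)) [245.2 146.4]
80 [432.1   1.4] yaw 0.102 (np.float64(-78.63121882686231), np.float64(93.4184132504041), np.int32(419)) [244.9 208.4]
80 [ 436.4 -102.2] yaw 0.128 (np.float64(-79.88768535071694), np.float64(92.13832871213356), np.int32(424)) [275.7 206.9]
80 [426.1  94.4] yaw 0.287 (np.float64(-79.72885235362288), np.float64(93.47981917782184), np.int32(426)) [217.2 210.3]
130 [627.2 -96.5] yaw -0.064 (np.float64(-73.01556906922139), np.float64(79.49278365449976), np.int32(170)) [273.6 150.9]
130 [642.6  -0.4] yaw 0.502 (np.float64(-13.11383369249026), np.float64(13.125240390311635), np.int32(48)) [245.3 146.6]
130 [ 433.3 -102.5] yaw 0.122 (np.float64(-71.15702499464086), np.float64(87.55207489073076), np.int32(196)) [275.9 207.8]
130 [432.8   1.5] yaw 0.106 (np.float64(-70.92902228601861), np.float64(82.14713443353382), np.int32(191)) [244.8 208.2]
130 [427.7  94.5] yaw 0.295 (np.float64(-74.60345391038892), np.float64(81.16097189711995), np.int32(186)) [217.2 209.9]
```

View pics/top1.png

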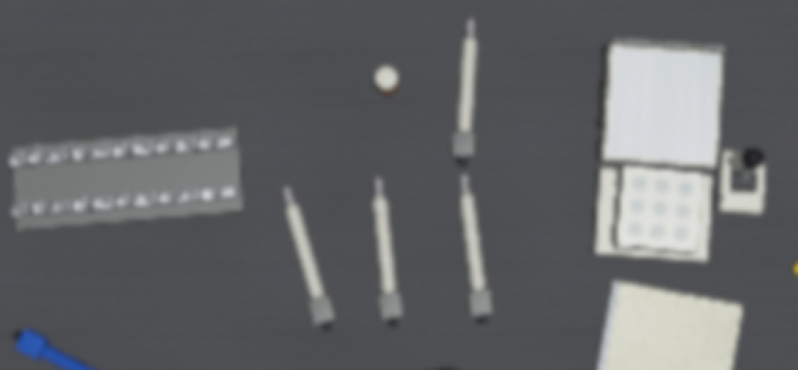

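View pics/side1.png

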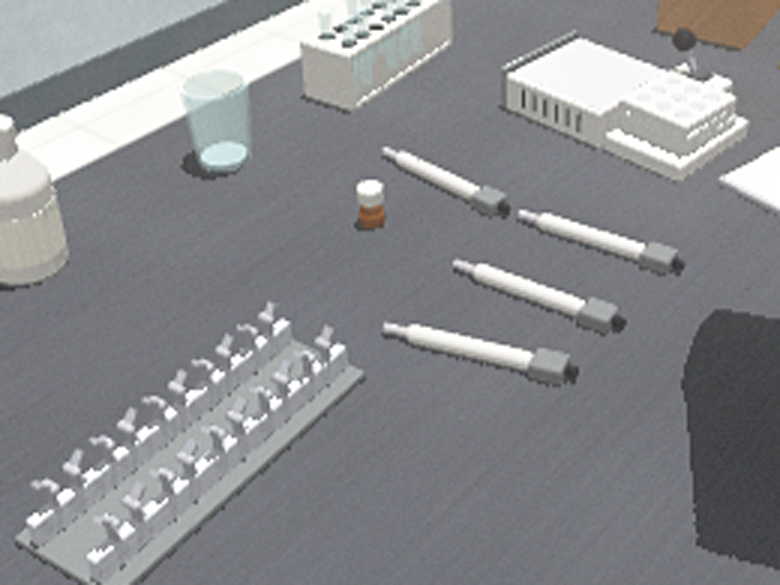

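The top crop shows four white pipettes with grey heads. Barrel middles are at crop (306,250), (385,240), (474,235) and (467,90), all with heads towards the robot. The plate stack is at (660,210) with its nine wells, the stage at (662,103) and the ball at (753,157). The rack spans (12..242, 130..229) and is empty in the side crop. The blue pipette at (40,345) and the yellow plate don't match the description, so I'm leaving them out.

```bash
cat > fit.py <<'E'
from h import *
from scipy.optimize import minimize
np.set_printoptions(precision=2,suppress=True)
f=optics.grab_frame("top"); s=optics.grab_frame("side")
ct=lambda u,v:((u+.5)/2.85-.5+110,(v+.5)/2.85-.5+120)
cs=lambda u,v:((u+.5)/3-.5+80,(v+.5)/3-.5+130)
T=lambda a,b:tri([f,s],[ct(*a),cs(*b)])
print("ball",T((753,157),(684,40)))
for n,a,b in [("plate near-left",(617,246),(655,127)),("plate near-right",(697,250),(734,100)),("plate far-right",(704,172),(682,72)),
  ("stage far-left",(609,44),(507,83)),("stage far-right",(722,48),(577,38)),("rack front right",(242,208),(363,373)),("shelf near left",(597,255),(683,173))]: print(n,T(a,b))
for n,a,b in [("D",(306,250),(472,345)),("B",(385,240),(529,290)),("C",(474,235),(593,233)),("A",(467,90),(437,174))]: print(n,T(a,b))
# rack silhouette fit
def mask(g,lo,box):
    m=np.zeros(g.shape[:2],np.uint8); x0,y0,x1,y1=box; m[y0:y1,x0:x1]=g.min(2)[y0:y1,x0:x1]>lo
    n,l,st,c=cv2.connectedComponentsWithStats(m); i=1+st[1:,4].argmax(); return (l==i).astype(np.uint8)
mt=mask(cv2.GaussianBlur(f["color"],(0,0),.7),88,(100,155,205,210))
def quad(p,z0):
    x,y,a=p;c,sn=np.cos(a),np.sin(a)
    P=[(X,Y,z) for X in(-50,50) for Y in(-135,135) for z in(0,8)]+[(X,Y,30) for X in(-35,35) for Y in(-135,135)]
    return [np.array([x+c*X-sn*Y,y+sn*X+c*Y,z]) for X,Y,z in P]
def cost(p):
    K=8;h=cv2.convexHull(np.array([proj(f,X)*K+K/2 for X in quad(p,0)],np.float32)).astype(np.int32)
    M=np.zeros((384*K//2,240*K),np.uint8);cv2.fillConvexPoly(M,h,1)
    B=cv2.resize(mt[:192,:240] if 0 else mt[:,:240],(240*K,384*K),interpolation=cv2.INTER_NEAREST)
    M2=np.zeros_like(B);cv2.fillConvexPoly(M2,h,1); return (M2!=B).mean()*1e4
b=minimize(cost,[510,300,.09],method="Nelder-Mead",options=dict(initial_simplex=[[510,300,.09],[525,300,.09],[510,315,.09],[510,300,.13]],xatol=.05))
print("rack",b.x,b.fun, mt.sum())
x,y,a=b.x
for i,Y in enumerate((-100,-50,0,50,100)): print("clip",i,x-np.sin(a)*Y,y+np.cos(a)*Y)
I=s["color"][:,:,::-1].copy();I=cv2.resize(I,None,fx=3,fy=3,interpolation=cv2.INTER_CUBIC);J=cv2.resize(f["color"][:,:,::-1],None,fx=3,fy=3,interpolation=cv2.INTER_CUBIC)
def ln(X,Y,z): return np.array([x+np.cos(a)*X-np.sin(a)*Y,y+np.sin(a)*X+np.cos(a)*Y,z])
for im,g in((I,s),(J,f)):
    pp=[proj(g,ln(*q))*3+1 for q in((-50,-135,8),(50,-135,8),(50,135,8),(-50,135,8))]
    cv2.polylines(im,[np.int32(pp)],True,(0,0,255),1)
    for X in(-30,30):
        for Y in(-100,-50,0,50,100):cv2.circle(im,tuple(int(v) for v in proj(g,ln(X,Y,30))*3+1),3,(0,255,0),-1)
cv2.imwrite("pics/rk.png",np.hstack([I[650:1050,230:620],J[400:800,300:650]]))
E
python3 fit.py
```

```text
ball [ 534.54 -419.37   65.3 ]
plate near-left [ 450.69 -255.77   53.35]
plate near-right [ 431.6  -355.6    48.67]
plate far-right [ 513.84 -369.12   52.03]
stage far-left [ 673.41 -264.31   31.29]
stage far-right [ 666.39 -394.28   39.11]
rack front right [487.02 172.03   4.28]
shelf near left [ 428.41 -246.28   11.86]
D [435.36  94.54   8.04]
B [445.94   0.98   4.48]
C [ 449.59 -104.82    7.04]
A [627.87 -94.44  11.54]
rack [523.36 307.8    0.08] 11.85946994357639 2492
clip 0 531.3607077598651 208.12359068770115
clip 1 527.3593385708743 257.9632239589582
clip 2 523.3579693818835 307.8028572302153
clip 3 519.3566001928928 357.64249050147237
clip 4 515.355231003902 407.48212377272944
```

View pics/rk.png

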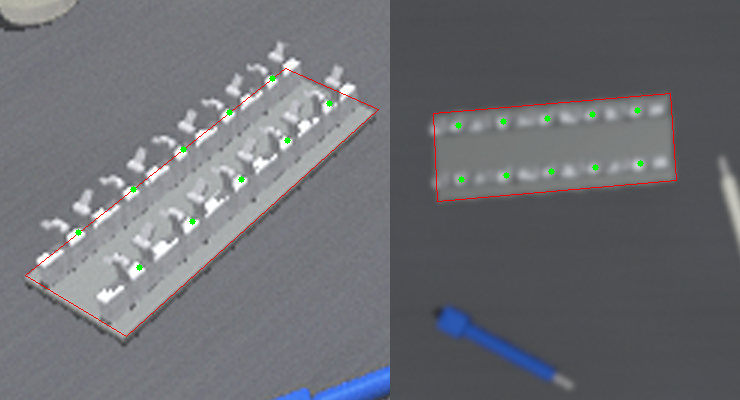

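The overlay matches the rack within about a pixel in both views, and the dots sit between the jaw pairs. The lever ball is at world (534, -419, 65). Starting with the lever.

Emit:
{"method": "play_rows", "body": {"dp": [[1, -0.11, 0], [2, -0.23, 0], [3, -0.34, 0], [4, -0.46, 0], [5, -0.57, 0]], "rot": [[0, 0, 0.7], [0, 0, 1.4], [0, 0, 2.1], [0, 0, 2.8], [0, 0, 3.5]], "fingers": 0}}

```text
clock: 0.72
eef_pos: [376.5, -510.8, 231.3]
tcp_rot: [3.142, -0.0, -0.059]
contact_force: [0.3, -0.6, -0.7]
opening: 0.301
grasp_force: 0.0
```

```bash
cat > go.py <<'E'
import sys; from h import *
def go(x,y,z,yaw):
    st=telemetry.sense(); R=Ro.from_euler('xyz',st["tcp_rot"])
    d=R.inv().apply(np.array([x,y,z])-st["eef_pos"])/40
    w=(R.inv()*Ro.from_euler('xyz',[np.pi,0,yaw])).as_rotvec()/np.radians(6)
    print(round(st["clock"],2),"eef",st["eef_pos"].round(1),st["tcp_rot"].round(3),"dp",d.round(3),"rot",w.round(2),"op",round(st["opening"],2),"n",round(np.linalg.norm(d),1))
if __name__=="__main__": go(*map(float,sys.argv[1:]))
E
python3 go.py 572.5 -421.5 130 -0.054
python3 - <<'E'
from h import *
f=optics.grab_frame("top")
ct=lambda u,v:((u+.5)/2.85-.5+110,(v+.5)/2.85-.5+120)
P=[at(f,*ct(*q),56) for q in((622,168),(704,172),(696,250),(617,245))]; print(np.round(P,1),np.mean(P,0))
print("stage",np.mean([at(f,*ct(*q),42) for q in((609,44),(722,48),(716,166),(603,160))],0))
E
```

```text
0.72 eef [ 376.5 -510.8  231.3] [ 3.142 -0.    -0.059] dp [ 4.759 -2.518  2.534] rot [ 0.   -0.   -0.05] op 0.3 n 6.0
[[ 524.1 -272.2   56. ]
 [ 518.7 -365.5   56. ]
 [ 429.6 -353.8   56. ]
 [ 435.9 -264.5   56. ]] [ 477.07705759 -313.99553871   56.        ]
stage [ 600.27630733 -322.56165441   42.        ]
```

Emit:
{"method": "play_rows", "body": {"dp": [[1, -0.52, 0], [2, -1.04, 0], [3, -1.56, 0], [4, -2.1, 0.3], [4.76, -2.52, 1]], "rot": [[0, 0, 0], [0, 0, 0], [0, 0, 0], [0, 0, 0], [0, 0, 0]]}}

```text
clock: 1.18
eef_pos: [561.5, -427.8, 203.3]
tcp_rot: [3.138, -0.005, -0.054]
contact_force: [0.8, -1.0, -0.6]
opening: 0.001
grasp_force: 0.0
```

Emit:
{"method": "play_rows", "body": {"dp": [[0, 0, 0.8], [0, 0, 1.6], [0, 0, 2.4], [0, 0, 3.1], [0, 0, 3.32]], "rot": [[0, 0, 0], [0, 0, 0], [0, 0, 0], [0, 0, 0], [0, 0, 0]]}}

```text
clock: 1.6
eef_pos: [555.8, -426.2, 62.9]
tcp_rot: [-3.138, 0.005, -0.054]
contact_force: [0.6, -0.4, 1.4]
opening: 0.005
grasp_force: 0.6
```

Emit:
{"method": "play_rows", "body": {"dp": [[-0.25, -0.12, 0.05], [-0.5, -0.12, 0.05], [-0.75, -0.12, 0.05], [-1.0, -0.12, 0.05], [-1.1, -0.12, 0.05]], "rot": [[0, 0, 0], [0, 0, 0], [0, 0, 0], [0, 0, 0], [0, 0, 0]]}}

```text
clock: 2.02
eef_pos: [512.4, -420.9, 66.5]
tcp_rot: [3.141, 0.0, -0.055]
contact_force: [2.3, 0.9, -1.7]
opening: 0.003
grasp_force: 0.6
```

Emit:
{"method": "play_rows", "body": {"dp": [[0, 0, 0], [0, 0, 0]], "rot": [[0, 0, 0], [0, 0, 0]]}}

```text
clock: 2.18
eef_pos: [513.6, -421.0, 66.1]
tcp_rot: [3.141, -0.0, -0.055]
contact_force: [0.6, 0.9, 0.3]
opening: -0.001
grasp_force: 0.0
```

Emit:
{"method": "play_rows", "body": {"dp": [[-0.1, 0, 0.08], [-0.2, 0, 0.08], [-0.25, 0, 0.08], [-0.25, 0, 0.08]], "rot": [[0, 0, 0], [0, 0, 0], [0, 0, 0], [0, 0, 0]]}}

```text
clock: 2.52
eef_pos: [509.8, -421.4, 63.7]
tcp_rot: [3.138, -0.011, -0.056]
contact_force: [21.1, 1.0, -5.1]
opening: -0.0
grasp_force: 10.2
```

```bash
python3 - <<'E'
from h import *
f=optics.grab_frame("top"); s=optics.grab_frame("side")
print([proj(s,q) for q in ((532,-420,66),(487,-417,66))],[proj(f,q) for q in ((532,-420,66),(487,-417,66))])
a=cv2.resize(s["color"][110:190,260:350,::-1],None,fx=4.4,fy=4.4,interpolation=cv2.INTER_CUBIC)
b=cv2.resize(f["color"][130:210,310:400,::-1],None,fx=4.4,fy=4.4,interpolation=cv2.INTER_CUBIC)
cv2.imwrite("pics/lev.png",np.hstack([a,b]))
E
```

```text
[array([308.50085065, 142.95305308]), array([319.57925637, 146.79906724])] [array([374.11439834, 175.42952567]), array([373.6484924 , 189.26774709])]
```

View pics/lev.png

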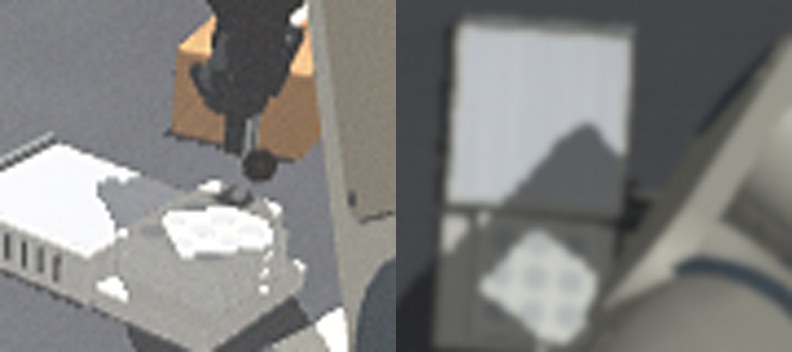

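The end stop resists with 21 N, and the side image shows the ball at pixel (318.6,147) against (319.6,146.8) predicted for off. The lever is off. Next I'll go round behind the stack.

Emit:
{"method": "play_rows", "body": {"dp": [[0.3, 0, 0], [0.3, 0, -1], [0.3, 0, -2], [0, -0.7, -2.2], [-0.4, -1.2, -2.2]], "rot": [[0, 0, 0], [0, 0, 0], [0, 0, 0], [0, 0, 0], [0, 0, 0]], "fingers": 0.35}}

```text
clock: 3.03
eef_pos: [493.0, -372.1, 153.6]
tcp_rot: [3.138, -0.005, -0.055]
contact_force: [0.6, 0.2, 0.3]
opening: 0.351
grasp_force: 0.0
```

```bash
python3 go.py 398 -309.5 130 -0.06
```

```text
3.03 eef [ 493.  -372.1  153.6] [ 3.138 -0.005 -0.055] dp [-2.46  -1.434  0.574] rot [ 0.03 -0.05  0.05] op 0.35 n 2.9
```

Emit:
{"method": "play_rows", "body": {"dp": [[-0.9, -0.5, 0], [-1.8, -1, 0], [-2.46, -1.43, 0.2], [-2.46, -1.43, 0.57], [-2.46, -1.43, 0.57]], "rot": [[0, 0, 0], [0, 0, 0], [0, 0, 0.05], [0, 0, 0.05], [0, 0, 0.05]]}}

```text
clock: 3.45
eef_pos: [393.1, -306.9, 125.8]
tcp_rot: [-3.14, 0.003, -0.06]
contact_force: [-0.3, -0.4, 0.9]
opening: 0.35
grasp_force: 0.0
```

Emit:
{"method": "play_rows", "body": {"dp": [[0, 0, 0.8], [0, 0, 1.6], [0, 0, 1.9], [0, 0, 1.95], [0, 0, 1.95]], "rot": [[0, 0, 0], [0, 0, 0], [0, 0, 0], [0, 0, 0], [0, 0, 0]]}}

```text
clock: 3.87
eef_pos: [396.0, -309.0, 49.1]
tcp_rot: [-3.141, 0.001, -0.06]
contact_force: [-0.3, -0.8, 0.4]
opening: 0.349
grasp_force: 0.0
```

```bash
python3 go.py 415 -310 47.5 -0.06; python3 - <<'E'
from h import *
s=optics.grab_frame("side")
crop(s,"pics/push.png",(255,120,355,210),5)
E
```

```text
3.87 eef [ 396.  -309.    49.1] [-3.141e+00  1.000e-03 -6.000e-02] dp [ 0.476 -0.004  0.039] rot [-0.01  0.01  0.  ] op 0.35 n 0.5
```

View pics/push.png

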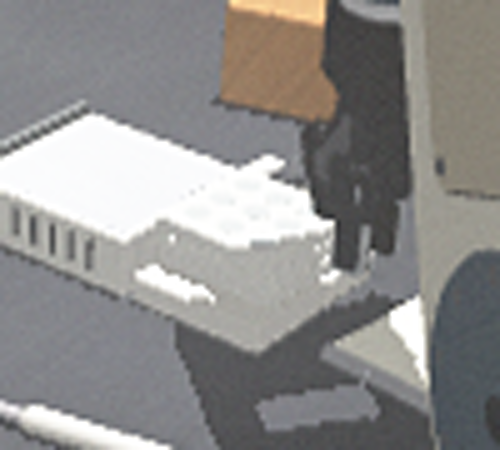

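The fingers stand clear behind the top plate at its height (crop (350,250)). Now the push.

Emit:
{"method": "play_rows", "body": {"dp": [[0.25, 0, 0.04], [0.5, 0, 0.04], [0.7, 0, 0.04], [0.9, 0, 0.04], [1.1, 0, 0.04]], "rot": [[0, 0, 0], [0, 0, 0], [0, 0, 0], [0, 0, 0], [0, 0, 0]]}}

```text
clock: 4.33
eef_pos: [440.7, -311.5, 48.4]
tcp_rot: [3.141, -0.0, -0.06]
contact_force: [-0.5, -0.7, 1.3]
opening: 0.35
grasp_force: 0.8
```

Emit:
{"method": "play_rows", "body": {"dp": [[0.2, 0, 0], [0.4, 0, 0], [0.6, 0, 0], [0.8, 0, 0], [1.0, 0, 0]], "rot": [[0, 0, 0], [0, 0, 0], [0, 0, 0], [0, 0, 0], [0, 0, 0]]}}

```text
clock: 4.75
eef_pos: [480.1, -313.8, 47.9]
tcp_rot: [-3.142, 0.0, -0.06]
contact_force: [-1.0, -0.5, 1.6]
opening: 0.35
grasp_force: 0.7
```

```bash
python3 go.py 544 -318 47.5 -0.06; python3 - <<'E'
from h import *
s=optics.grab_frame("side")
crop(s,"pics/push2.png",(245,120,345,210),5)
E
```

```text
4.75 eef [ 480.1 -313.8   47.9] [-3.142  0.    -0.06 ] dp [1.6  0.01 0.01] rot [-0.  0.  0.] op 0.35 n 1.6
```

View pics/push2.png

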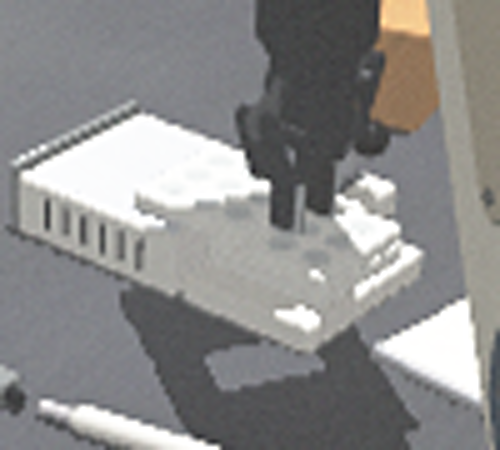

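The plate is half onto the stage and the lower plates haven't moved (wells visible at (280,240)). Continuing.

Emit:
{"method": "play_rows", "body": {"dp": [[0.2, 0, 0], [0.4, 0, 0], [0.6, 0, 0], [0.8, 0, 0], [1.0, 0, 0]], "rot": [[0, 0, 0], [0, 0, 0], [0, 0, 0], [0, 0, 0], [0, 0, 0]]}}

```text
clock: 5.22
eef_pos: [520.2, -316.2, 47.9]
tcp_rot: [-3.142, 0.0, -0.06]
contact_force: [-1.4, 0.2, -0.0]
opening: 0.345
grasp_force: 0.5
```

Emit:
{"method": "play_rows", "body": {"dp": [[0.2, 0, 0], [0.4, 0, 0], [0.55, 0, 0], [0.6, 0, 0], [0.6, 0, 0]], "rot": [[0, 0, 0], [0, 0, 0], [0, 0, 0], [0, 0, 0], [0, 0, 0]]}}

```text
clock: 5.63
eef_pos: [544.0, -317.7, 48.0]
tcp_rot: [3.141, -0.0, -0.06]
contact_force: [0.1, 0.9, -0.1]
opening: 0.352
grasp_force: 0.0
```

Emit:
{"method": "play_rows", "body": {"dp": [[-0.3, 0, 0], [-0.6, 0, -0.5], [-1, 0, -1.3], [-1.3, 0.6, -2], [-1.8, 1.2, -2.3]], "rot": [[0, 0, 0], [0, 0, 0], [0, 0, 0], [0, 0, 0], [0, 0, 0]], "fingers": 0}}

```text
clock: 6.05
eef_pos: [469.0, -361.8, 143.5]
tcp_rot: [3.139, -0.004, -0.058]
contact_force: [0.8, -1.7, 0.1]
opening: 0.003
grasp_force: 0.0
```

```bash
python3 go.py 456 -416 130 -0.06; python3 - <<'E'
from h import *
s=optics.grab_frame("side")
f=optics.grab_frame("top")
a=cv2.resize(s["color"][110:190,245:335,::-1],None,fx=4.4,fy=4.4,interpolation=cv2.INTER_CUBIC)
b=cv2.resize(f["color"][130:210,310:400,::-1],None,fx=4.4,fy=4.4,interpolation=cv2.INTER_CUBIC)
cv2.imwrite("pics/pl.png",np.hstack([a,b]))
E
```

```text
6.05 eef [ 469.  -361.8  143.5] [ 3.139 -0.004 -0.058] dp [-0.247  1.371  0.338] rot [ 0.02 -0.03  0.02] op 0.0 n 1.4
```

View pics/pl.png

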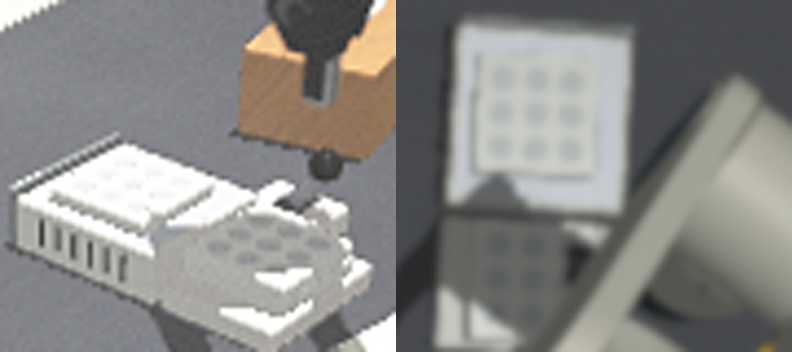

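The plate lies flat in the middle of the stage (top-view crop (535,115)). Pushing the lever back on.

Emit:
{"method": "play_rows", "body": {"dp": [[-0.2, 0.5, 0.1], [-0.45, 1, 0.2], [-0.5, 1.37, 0.3], [-0.5, 1.37, 0.34], [-0.5, 1.37, 0.34]], "rot": [[0, 0, 0], [0, 0, 0], [0, 0, 0], [0, 0, 0], [0, 0, 0]]}}

```text
clock: 6.57
eef_pos: [444.6, -414.5, 125.2]
tcp_rot: [-3.14, 0.001, -0.062]
contact_force: [-0.1, 0.6, 0.4]
opening: 0.001
grasp_force: 0.0
```

Emit:
{"method": "play_rows", "body": {"dp": [[0, 0, 0.6], [0, 0, 1.2], [0, 0, 1.65], [0, 0, 1.65], [0, 0, 1.65]], "rot": [[0, 0, 0], [0, 0, 0], [0, 0, 0], [0, 0, 0], [0, 0, 0]]}}

```text
clock: 6.98
eef_pos: [445.2, -413.3, 59.6]
tcp_rot: [-3.14, 0.002, -0.059]
contact_force: [-0.1, -1.0, 0.8]
opening: 0.003
grasp_force: 0.0
```

Emit:
{"method": "play_rows", "body": {"dp": [[0.3, 0, 0], [0.6, 0, 0], [0.9, 0, 0], [1.2, 0, 0], [1.45, 0, 0]], "rot": [[0, 0, 0], [0, 0, 0], [0, 0, 0], [0, 0, 0], [0, 0, 0]]}}

```text
clock: 7.4
eef_pos: [505.6, -418.6, 61.2]
tcp_rot: [3.14, -0.002, -0.06]
contact_force: [-1.5, -1.0, -0.9]
opening: -0.002
grasp_force: 0.8
```

Emit:
{"method": "play_rows", "body": {"dp": [[0.1, 0, 0], [0.2, 0, 0], [0.25, 0, 0], [0.25, 0, 0]], "rot": [[0, 0, 0], [0, 0, 0], [0, 0, 0], [0, 0, 0]]}}

```text
clock: 7.73
eef_pos: [512.0, -418.7, 60.1]
tcp_rot: [-3.141, 0.003, -0.059]
contact_force: [-5.9, -0.6, 3.6]
opening: 0.001
grasp_force: 3.1
```

Emit:
{"method": "play_rows", "body": {"dp": [[0.1, 0, 0], [0.12, 0, 0], [0.12, 0, 0]], "rot": [[0, 0, 0], [0, 0, 0], [0, 0, 0]]}}

```text
clock: 7.98
eef_pos: [512.5, -418.6, 59.9]
tcp_rot: [-3.139, 0.01, -0.059]
contact_force: [-22.5, -1.8, 13.8]
opening: -0.002
grasp_force: 11.4
```

Emit:
{"method": "play_rows", "body": {"dp": [[-0.3, 0, 0], [-0.5, 0, -0.6], [-0.5, 0, -1.5], [-0.5, -0.5, -2.4], [-0.5, -1.3, -2.8]], "rot": [[0, 0, 0], [0, 0, 0], [0, 0, 0], [0, 0, 0], [0, 0, 0]]}}

```text
clock: 8.4
eef_pos: [502.8, -368.9, 176.8]
tcp_rot: [3.138, -0.006, -0.063]
contact_force: [1.4, -0.6, -0.3]
opening: -0.002
grasp_force: 0.0
```

```bash
cat > look.py <<'E'
from h import *
np.set_printoptions(precision=1,suppress=True)
def P():
    f=optics.grab_frame("top"); res=[]
    for o in pips(f,(190,110,300,250),80):
        if o[3]-o[2]<120: print("  blob",o[0],o[4],o[5]); continue
        t=(o[2]+o[3])/2+1.5; q=o[0]+o[1]*t; res.append(q)
        print("pip",q,"yaw",round(np.arctan2(o[1][1],o[1][0]),3),"len",round(o[3]-o[2]),o[4])
    return f
if __name__=="__main__":
    f=P(); s=optics.grab_frame("side"); print("ball on pred",proj(s,(534.5,-419.4,65.3)))
    g=s["color"][125:165,290:335]; print("dark ball", np.argwhere((g.max(2)<45)).mean(0)[::-1]+[290,125],(g.max(2)<45).sum())
E
python3 look.py; python3 go.py 430 -101 150 0.125
```

```text
pip [631.9 -96.6] yaw -0.064 len 167 324
  blob [643.   -0.3] 79 [245.2 146.5]
  blob [530.  180.5] 147 [192.  179.8]
pip [456.7 -99.5] yaw 0.118 len 139 262
pip [440.    2.3] yaw 0.104 len 167 338
pip [440.   97.9] yaw 0.306 len 155 287
pip [315.2  42.1] yaw 1.539 len 140 416
ball on pred [307.8 143. ]
dark ball [nan nan] 0
8.5 eef [ 502.8 -364.1  176. ] [ 3.14  -0.005 -0.059] dp [-2.207 -6.459  0.631] rot [ 0.02 -0.05 -1.76] op 0.0 n 6.9look.py:12: RuntimeWarning: Mean of empty slice.
  g=s["color"][125:165,290:335]; print("dark ball", np.argwhere((g.max(2)<45)).mean(0)[::-1]+[290,125],(g.max(2)<45).sum())
  ret = um.true_divide(
```

Lever at its on stop (22 N). Next is pipette C, at about (444, -101).

Emit:
{"method": "play_rows", "body": {"dp": [[-0.28, -0.96, 0.1], [-0.55, -1.92, 0.2], [-0.83, -2.88, 0.3], [-1.1, -3.84, 0.4], [-1.38, -4.8, 0.47]], "rot": [[0, 0, 0], [0, 0, 0], [0, 0, 0], [0, 0, 0], [0, 0, 0]], "fingers": 0.55}}

```text
clock: 8.92
eef_pos: [456.5, -169.6, 152.6]
tcp_rot: [-3.141, 0.0, -0.061]
contact_force: [0.1, 0.8, 0.4]
opening: 0.55
grasp_force: 0.0
```

Emit:
{"method": "play_rows", "body": {"dp": [[-0.25, -0.9, 0.1], [-0.48, -1.6, 0.5], [-0.48, -1.68, 0.9], [-0.48, -1.68, 1.2], [-0.48, -1.68, 1.2]], "rot": [[0, 0, -0.8], [0, 0, -1.8], [0, 0, -1.8], [0, 0, -1.8], [0, 0, -1.8]]}}

```text
clock: 9.33
eef_pos: [440.8, -101.9, 103.3]
tcp_rot: [-3.14, 0.003, 0.13]
contact_force: [-0.2, -0.9, -0.3]
opening: 0.552
grasp_force: 0.0
```

```bash
python3 go.py 444 -101.2 5 0.128; python3 look.py 2>/dev/null
```

```text
9.33 eef [ 440.8 -101.9  103.3] [-3.14e+00  3.00e-03  1.30e-01] dp [ 0.091 -0.004  2.457] rot [-0.01  0.03  0.02] op 0.55 n 2.5
pip [499.7 -92.7] yaw -0.126 len 430 4182
  blob [643.1  -0.3] 82 [245.2 146.5]
  blob [529.3 180.3] 153 [192.  180.1]
pip [433.7  96.4] yaw 0.282 len 172 373
ball on pred [307.8 143. ]
dark ball [nan nan] 0
```

Emit:
{"method": "play_rows", "body": {"dp": [[0.09, 0, 0.8], [0.09, 0, 1.6], [0.09, 0, 2.3], [0.09, 0, 2.42], [0.09, 0, 2.42]], "rot": [[0, 0, 0], [0, 0, 0], [0, 0, 0], [0, 0, 0], [0, 0, 0]]}}

```text
clock: 9.85
eef_pos: [445.2, -102.6, 7.9]
tcp_rot: [-3.141, 0.003, 0.128]
contact_force: [-0.5, 0.9, 1.0]
opening: 0.548
grasp_force: 0.0
```

Emit:
{"method": "play_rows", "body": {"dp": [[0, 0, 0], [0, 0, 0], [0, 0, 0], [0, 0, 0], [0, 0, 0]], "rot": [[0, 0, 0], [0, 0, 0], [0, 0, 0], [0, 0, 0], [0, 0, 0]], "fingers": 0, "grip_force": 60}}

```text
clock: 10.27
eef_pos: [447.4, -102.7, 10.6]
tcp_rot: [3.14, -0.003, 0.128]
contact_force: [-0.9, -0.6, 8.2]
opening: 0.126
grasp_force: 56.7
```

Opening 0.126 means about 11 mm, less than the 16 mm barrel, so the grip is above the axis. I'll reopen and go lower.

Emit:
{"method": "play_rows", "body": {"dp": [[0, 0, 0], [0, 0, 0], [0, 0, 0.1], [0, 0, 0.17], [0, 0, 0.17]], "rot": [[0, 0, 0], [0, 0, 0], [0, 0, 0], [0, 0, 0], [0, 0, 0]], "fingers": 0.4}}

```text
clock: 10.68
eef_pos: [445.6, -102.2, 1.5]
tcp_rot: [-3.141, 0.001, 0.129]
contact_force: [-0.1, -0.5, 0.3]
opening: 0.398
grasp_force: 0.0
```

Emit:
{"method": "play_rows", "body": {"dp": [[0, 0, 0], [0, 0, 0], [0, 0, 0], [0, 0, 0], [0, 0, 0]], "rot": [[0, 0, 0], [0, 0, 0], [0, 0, 0], [0, 0, 0], [0, 0, 0]], "fingers": 0}}

```text
clock: 11.1
eef_pos: [445.8, -102.3, 2.0]
tcp_rot: [-3.141, 0.0, 0.128]
contact_force: [-0.4, 0.9, 1.9]
opening: 0.16
grasp_force: 58.4
```

Emit:
{"method": "play_rows", "body": {"dp": [[0, 0, -0.7], [0, 0, -1.5], [0, 0, -2.3], [0.3, -0.7, -2.7], [0.65, -1.55, -2.7]], "rot": [[0, 0, 0], [0, 0, 0], [0, 0, 0], [0, 0, 0], [0, 0, 0]]}}

```text
clock: 11.52
eef_pos: [466.3, -38.5, 113.6]
tcp_rot: [3.14, -0.006, 0.125]
contact_force: [2.0, -1.0, -0.4]
opening: 0.16
grasp_force: 58.7
```

Emit:
{"method": "play_rows", "body": {"dp": [[0.35, -0.85, 0], [0.7, -1.7, 0], [1.05, -2.55, 0], [1.4, -3.4, 0], [1.75, -4.2, 0]], "rot": [[0, 0, 0], [0, 0, 0], [0, 0, 0.1], [0, 0, 0.3], [0, 0, 0.46]]}}

```text
clock: 11.93
eef_pos: [511.8, 140.1, 109.9]
tcp_rot: [-3.142, -0.0, 0.08]
contact_force: [1.1, -1.3, -0.8]
opening: 0.157
grasp_force: 58.7
```

```bash
python3 go.py 531.4 208.1 100 0.08
```

```text
11.93 eef [511.8 140.1 109.9] [-3.142 -0.     0.08 ] dp [ 0.624 -1.655  0.248] rot [-0. -0. -0.] op 0.16 n 1.8
```

Emit:
{"method": "play_rows", "body": {"dp": [[0.35, -0.85, 0], [0.62, -1.6, 0.2], [0.62, -1.65, 0.5], [0.62, -1.65, 0.5], [0.62, -1.65, 0.5]], "rot": [[0, 0, 0], [0, 0, 0], [0, 0, 0], [0, 0, 0], [0, 0, 0]]}}

```text
clock: 12.35
eef_pos: [529.8, 205.3, 88.9]
tcp_rot: [3.141, 0.003, 0.081]
contact_force: [-0.4, -0.2, 0.1]
opening: 0.16
grasp_force: 58.7
```

```bash
python3 go.py 531.4 208.1 33 0.08; python3 - <<'E'
from h import *
s=optics.grab_frame("side");f=optics.grab_frame("top")
a=cv2.resize(s["color"][190:310,90:240,::-1],None,fx=2.6,fy=2.6*1.2,interpolation=cv2.INTER_CUBIC)
b=cv2.resize(f["color"][130:250,100:250,::-1],None,fx=2.6,fy=2.6*1.2,interpolation=cv2.INTER_CUBIC)
cv2.imwrite("pics/ins.png",np.hstack([a,b]))
E
```

```text
12.35 eef [529.8 205.3  88.9] [3.141e+00 3.000e-03 8.100e-02] dp [ 0.049 -0.069  1.398] rot [0.01 0.03 0.01] op 0.16 n 1.4
```

View pics/ins.png

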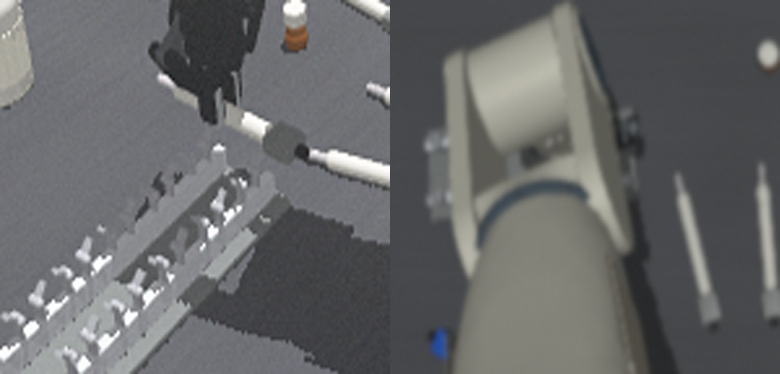

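The pipette is held level across the rack at place 0: head at (285,140) on the robot side, fingers mid-barrel. Now press it down.

Emit:
{"method": "play_rows", "body": {"dp": [[0.04, -0.07, 0.3], [0.04, -0.07, 0.6], [0.04, -0.07, 0.85], [0.04, -0.07, 0.85]], "rot": [[0, 0, 0], [0, 0, 0], [0, 0, 0], [0, 0, 0]]}}

```text
clock: 12.78
eef_pos: [530.8, 207.7, 53.3]
tcp_rot: [3.14, 0.004, 0.08]
contact_force: [-0.4, -0.1, -0.9]
opening: 0.159
grasp_force: 58.7
```

Emit:
{"method": "play_rows", "body": {"dp": [[0, 0, 0.1], [0, 0, 0.2], [0, 0, 0.3], [0, 0, 0.3]], "rot": [[0, 0, 0], [0, 0, 0], [0, 0, 0], [0, 0, 0]], "grip_force": 90}}

```text
clock: 13.12
eef_pos: [533.1, 209.2, 43.9]
tcp_rot: [-3.141, -0.001, 0.081]
contact_force: [1.3, 2.0, -0.2]
opening: 0.142
grasp_force: 89.0
```

Emit:
{"method": "play_rows", "body": {"dp": [[0, 0, 0.1], [0, 0, 0.2], [0, 0, 0.25], [0, 0, 0.25]], "rot": [[0, 0, 0], [0, 0, 0], [0, 0, 0], [0, 0, 0]]}}

```text
clock: 13.45
eef_pos: [532.2, 209.0, 33.2]
tcp_rot: [-3.141, 0.0, 0.08]
contact_force: [1.4, 5.0, -5.9]
opening: 0.145
grasp_force: 88.3
```

Emit:
{"method": "play_rows", "body": {"dp": [[0, 0, 0.05], [0, 0, 0.1], [0, 0, 0.1]], "rot": [[0, 0, 0], [0, 0, 0], [0, 0, 0]]}}

```text
clock: 13.7
eef_pos: [532.4, 209.1, 31.7]
tcp_rot: [-3.141, 0.0, 0.08]
contact_force: [-7.9, 2.0, 22.7]
opening: 0.145
grasp_force: 91.9
```

Emit:
{"method": "play_rows", "body": {"dp": [[0, 0, -0.05], [0, 0, -0.05], [0, 0, -0.05], [0, 0, -0.8], [0, 0, -1.6]], "rot": [[0, 0, 0], [0, 0, 0], [0, 0, 0], [0, 0, 0], [0, 0, 0]], "fingers": 0.4, "grip_force": 60}}

```text
clock: 14.12
eef_pos: [530.5, 207.7, 92.3]
tcp_rot: [3.14, 0.005, 0.08]
contact_force: [0.6, 0.4, 0.1]
opening: 0.399
grasp_force: 0.0
```

Emit:
{"method": "play_rows", "body": {"dp": [[-0.3, 0.5, -0.5], [-0.75, 1.4, -0.5], [-1.2, 2.3, -0.5], [-1.6, 3.1, -0.5], [-2.0, 4.0, -0.5]], "rot": [[0, 0, 0], [0, 0, 0], [0, 0, 0], [0, 0, 0], [0, 0, 0]]}}

```text
clock: 14.53
eef_pos: [464.3, 41.6, 113.8]
tcp_rot: [3.141, 0.0, 0.081]
contact_force: [1.1, -0.9, -0.2]
opening: 0.402
grasp_force: 0.0
```

```bash
python3 look.py 2>/dev/null; python3 go.py 441 2.3 70 0.102
```

```text
pip [631.8 -96.9] yaw -0.072 len 167 342
  blob [643.   -0.1] 81 [245.2 146.5]
pip [446.   88.5] yaw 0.053 len 305 4595
ball on pred [307.8 143. ]
dark ball [nan nan] 0
14.63 eef [462.5  38.8 113.4] [3.14e+00 3.00e-03 7.70e-02] dp [-0.603  0.868  1.088] rot [ 0.01  0.03 -0.24] op 0.4 n 1.5
```

Emit:
{"method": "play_rows", "body": {"dp": [[-0.4, 0.6, 0.2], [-0.6, 0.87, 0.6], [-0.6, 0.87, 1.0], [-0.6, 0.87, 1.0]], "rot": [[0, 0, 0], [0, 0, -0.24], [0, 0, -0.24], [0, 0, -0.24]]}}

```text
clock: 14.97
eef_pos: [442.5, 5.7, 71.9]
tcp_rot: [-3.141, 0.004, 0.104]
contact_force: [-0.5, 0.1, -0.1]
opening: 0.4
grasp_force: 0.0
```

```bash
python3 go.py 441 2.3 2 0.102; cat > sd.py <<'E'
from h import *
np.set_printoptions(precision=1,suppress=True)
s=optics.grab_frame("side")
# white barrel only: components in side view, mapped to plane z=8
for o in pips(s,(160,170,320,270),120):
    if o[4]>40: print("side",o[0],"yaw",round(np.arctan2(o[1][1],o[1][0]),3),"ends",(o[0]+o[1]*o[2]),(o[0]+o[1]*o[3]),o[4],o[5])
E
python3 sd.py
```

```text
14.97 eef [442.5   5.7  71.9] [-3.141  0.004  0.104] dp [-0.04   0.082  1.746] rot [-0.    0.04  0.02] op 0.4 n 1.7
side [538.6 -19. ] yaw 1.064 ends [ 370.8 -321.4] [658.5 196.9] 10298 [232.6 212.5]
```

```bash
sed -i 's/,120):/,175):/' sd.py; python3 sd.py
```

```text
side [ 483.  -334.8] yaw 0.556 ends [ 451.6 -354.4] [ 519.5 -312.2] 90 [307.  171.8]
side [ 478.5 -278.9] yaw 0.252 ends [ 425.  -292.7] [ 538.6 -263.4] 154 [299.4 179.2]
side [642.1 -98.9] yaw -0.075 ends [580.9 -94.3] [ 712.9 -104.2] 128 [224.  186.8]
side [672.6 -36.5] yaw -0.603 ends [659.2 -27.2] [685.1 -45.1] 42 [202.8 192.2]
side [553.6 179.7] yaw 0.099 ends [492.5 173.6] [620.4 186.3] 256 [179.5 244.2]
side [413.4  87.4] yaw 0.185 ends [402.1  85.3] [425.7  89.7] 44 [245.3 246.5]
side [529.5 215.6] yaw -0.442 ends [509.  225.3] [551.3 205.3] 49 [175.8 255.6]
side [534.6 241.5] yaw -0.41 ends [512.5 251.1] [558.9 230.9] 61 [166.4 260.5]
```

Emit:
{"method": "play_rows", "body": {"dp": [[-0.04, 0.08, 0.6], [-0.04, 0.08, 1.2], [-0.04, 0.08, 1.6], [-0.04, 0.08, 1.76], [-0.04, 0.08, 1.76]], "rot": [[0, 0, 0], [0, 0, 0], [0, 0, 0], [0, 0, 0], [0, 0, 0]]}}

```text
clock: 15.48
eef_pos: [443.1, 3.3, 3.0]
tcp_rot: [-3.141, 0.001, 0.106]
contact_force: [-0.7, 0.1, 1.0]
opening: 0.403
grasp_force: 0.0
```

Emit:
{"method": "play_rows", "body": {"dp": [[0, 0, 0], [0, 0, 0], [0, 0, 0], [0, 0, 0], [0, 0, 0]], "rot": [[0, 0, 0], [0, 0, 0], [0, 0, 0], [0, 0, 0], [0, 0, 0]], "fingers": 0}}

```text
clock: 15.9
eef_pos: [444.2, 3.1, 4.6]
tcp_rot: [3.142, -0.002, 0.105]
contact_force: [-1.0, 1.9, 8.2]
opening: 0.157
grasp_force: 59.1
```

```bash
python3 - <<'E'
from h import *
s=optics.grab_frame("side")
for z in(38,53): print(at(s,179.5,244.2,z))
E
```

```text
[524.83983312 203.51016403  38.        ]
[510.69837191 215.48633993  53.        ]
```

Emit:
{"method": "play_rows", "body": {"dp": [[0, 0, -0.7], [0, 0, -1.5], [0, 0, -2.3], [0.3, -0.65, -2.7], [0.65, -1.45, -2.7]], "rot": [[0, 0, 0], [0, 0, 0], [0, 0, 0], [0, 0, 0], [0, 0, 0]]}}

```text
clock: 16.37
eef_pos: [465.3, 63.0, 115.9]
tcp_rot: [3.141, -0.007, 0.102]
contact_force: [1.4, 0.5, -0.2]
opening: 0.152
grasp_force: 58.9
```

Emit:
{"method": "play_rows", "body": {"dp": [[0.35, -0.85, 0], [0.7, -1.7, 0], [1.05, -2.55, 0], [1.4, -3.4, 0], [1.75, -4.2, 0]], "rot": [[0, 0, 0], [0, 0, 0], [0, 0, 0.1], [0, 0, 0.2], [0, 0, 0.24]]}}

```text
clock: 16.78
eef_pos: [515.2, 239.8, 112.3]
tcp_rot: [-3.141, -0.001, 0.08]
contact_force: [0.5, -0.3, -0.5]
opening: 0.159
grasp_force: 58.9
```

```bash
python3 go.py 527.8 258.5 57 0.08; python3 look.py 2>/dev/null
```

```text
16.78 eef [515.2 239.8 112.3] [-3.141e+00 -1.000e-03  8.000e-02] dp [ 0.351 -0.439  1.382] rot [-0.   -0.01  0.  ] op 0.16 n 1.5
pip [631.9 -96.6] yaw -0.07 len 167 332
  blob [643.   -0.1] 81 [245.2 146.5]
  blob [529.4 180.3] 151 [192. 180.]
pip [433.4  96.3] yaw 0.288 len 168 352
ball on pred [307.8 143. ]
dark ball [nan nan] 0
```

Emit:
{"method": "play_rows", "body": {"dp": [[0.2, -0.25, 0], [0.36, -0.45, 0], [0.36, -0.45, 0.5], [0.36, -0.45, 1.1], [0.36, -0.45, 1.38]], "rot": [[0, 0, 0], [0, 0, 0], [0, 0, 0], [0, 0, 0], [0, 0, 0]], "grip_force": 90}}

```text
clock: 17.3
eef_pos: [527.2, 256.0, 54.5]
tcp_rot: [3.141, 0.002, 0.079]
contact_force: [-0.7, 0.6, -1.1]
opening: 0.139
grasp_force: 89.3
```

Emit:
{"method": "play_rows", "body": {"dp": [[0, 0, 0.1], [0, 0, 0.2], [0, 0, 0.3], [0, 0, 0.4], [0, 0, 0.4]], "rot": [[0, 0, 0], [0, 0, 0], [0, 0, 0], [0, 0, 0], [0, 0, 0]]}}

```text
clock: 17.72
eef_pos: [528.7, 257.7, 40.9]
tcp_rot: [-3.14, -0.002, 0.079]
contact_force: [0.1, 7.0, -3.1]
opening: 0.144
grasp_force: 89.3
```

Emit:
{"method": "play_rows", "body": {"dp": [[0, 0, 0.08], [0, 0, 0.13], [0, 0, 0.17], [0, 0, 0.17]], "rot": [[0, 0, 0], [0, 0, 0], [0, 0, 0], [0, 0, 0]]}}

```text
clock: 18.05
eef_pos: [528.7, 257.7, 34.7]
tcp_rot: [-3.14, -0.002, 0.08]
contact_force: [-0.4, 4.5, 0.2]
opening: 0.139
grasp_force: 90.0
```

Emit:
{"method": "play_rows", "body": {"dp": [[0, 0, 0.05], [0, 0, 0.1], [0, 0, 0.1]], "rot": [[0, 0, 0], [0, 0, 0], [0, 0, 0]]}}

```text
clock: 18.3
eef_pos: [529.0, 257.8, 34.3]
tcp_rot: [-3.14, -0.002, 0.08]
contact_force: [-13.2, -0.9, 43.3]
opening: 0.139
grasp_force: 94.9
```

Emit:
{"method": "play_rows", "body": {"dp": [[0, 0, -0.1], [0, 0, -0.1], [0, 0, -0.1], [0, 0, -0.8], [0, 0, -1.6]], "rot": [[0, 0, 0], [0, 0, 0], [0, 0, 0], [0, 0, 0], [0, 0, 0]], "fingers": 0.4, "grip_force": 60}}

```text
clock: 18.72
eef_pos: [525.9, 255.5, 91.8]
tcp_rot: [3.139, 0.005, 0.08]
contact_force: [-0.1, -0.0, 0.8]
opening: 0.405
grasp_force: 0.0
```

Emit:
{"method": "play_rows", "body": {"dp": [[-0.3, 0.5, -0.5], [-0.8, 1.2, -0.5], [-1.3, 2.0, -0.5], [-1.9, 2.8, -0.5], [-2.4, 3.5, -0.5]], "rot": [[0, 0, 0], [0, 0, -0.5], [0, 0, -1], [0, 0, -1.5], [0, 0, -1.98]]}}

```text
clock: 19.13
eef_pos: [441.4, 107.7, 113.2]
tcp_rot: [3.141, 0.001, 0.291]
contact_force: [0.7, -1.0, 0.7]
opening: 0.4
grasp_force: 0.0
```

```bash
python3 look.py 2>/dev/null; python3 go.py 434.2 96.8 40 0.287;python3 sd.py
```

```text
pip [631.8 -96.9] yaw -0.073 len 167 345
  blob [643.   -0.1] 81 [245.2 146.5]
pip [441.2 133.6] yaw 0.136 len 301 2345
ball on pred [307.8 143. ]
dark ball [nan nan] 0
19.23 eef [439.2 105.9 112.8] [3.141 0.005 0.287] dp [-0.176  0.182  1.82 ] rot [0.01 0.05 0.  ] op 0.4 n 1.8
side [ 483.  -335.4] yaw 0.555 ends [ 451.9 -354.7] [ 519.7 -312.6] 87 [307.1 171.7]
side [ 479.2 -278.8] yaw 0.243 ends [ 425.2 -292.2] [ 538.9 -264. ] 149 [299.2 179.1]
side [573.1 183. ] yaw 0.035 ends [526.8 181.4] [620.7 184.7] 153 [173.  241.9]
side [530.5 231.7] yaw 0.138 ends [501.9 227.7] [569.2 237.1] 138 [170.7 258.9]
```

Emit:
{"method": "play_rows", "body": {"dp": [[-0.15, 0.18, 0.3], [-0.15, 0.18, 0.9], [-0.15, 0.18, 1.6], [-0.15, 0.18, 2.3], [-0.15, 0.18, 2.74]], "rot": [[0, 0, 0], [0, 0, 0], [0, 0, 0], [0, 0, 0], [0, 0, 0]]}}

```text
clock: 19.7
eef_pos: [439.8, 101.4, 1.8]
tcp_rot: [-3.142, 0.001, 0.287]
contact_force: [-0.9, -0.4, -0.3]
opening: 0.403
grasp_force: 0.0
```

Emit:
{"method": "play_rows", "body": {"dp": [[0, 0, 0], [0, 0, 0]], "rot": [[0, 0, 0], [0, 0, 0]]}}

```text
clock: 19.87
eef_pos: [439.6, 101.3, 3.3]
tcp_rot: [-3.141, 0.002, 0.288]
contact_force: [0.1, 0.6, 1.2]
opening: 0.397
grasp_force: 0.0
```

Emit:
{"method": "play_rows", "body": {"dp": [[0, 0, 0], [0, 0, 0], [0, 0, 0], [0, 0, 0], [0, 0, 0]], "rot": [[0, 0, 0], [0, 0, 0], [0, 0, 0], [0, 0, 0], [0, 0, 0]], "fingers": 0}}

```text
clock: 20.28
eef_pos: [440.9, 101.4, 5.1]
tcp_rot: [3.142, -0.003, 0.288]
contact_force: [-0.4, 1.4, 7.7]
opening: 0.157
grasp_force: 59.0
```

Emit:
{"method": "play_rows", "body": {"dp": [[0, 0, -0.7], [0, 0, -1.5], [0, 0, -2.3], [0.5, -0.6, -2.7], [1.1, -1.3, -2.7]], "rot": [[0, 0, 0], [0, 0, 0], [0, 0, 0], [0, 0, 0], [0, 0, 0.4]]}}

```text
clock: 20.7
eef_pos: [468.8, 163.4, 116.4]
tcp_rot: [-3.141, -0.006, 0.244]
contact_force: [1.1, 1.0, 0.0]
opening: 0.16
grasp_force: 58.7
```

Emit:
{"method": "play_rows", "body": {"dp": [[0.6, -0.75, 0], [1.2, -1.5, 0], [1.8, -2.25, 0], [2.3, -2.9, 0], [2.3, -2.9, 0]], "rot": [[0, 0, 0.4], [0, 0, 0.8], [0, 0, 1.2], [0, 0, 1.58], [0, 0, 1.58]]}}

```text
clock: 21.12
eef_pos: [531.0, 303.7, 113.1]
tcp_rot: [-3.138, -0.005, 0.08]
contact_force: [-0.2, -0.3, 0.7]
opening: 0.152
grasp_force: 58.7
```

```bash
python3 go.py 529.4 308.3 57 0.08; python3 look.py 2>/dev/null
```

```text
21.12 eef [531.  303.7 113.1] [-3.138 -0.005  0.08 ] dp [-0.037 -0.112  1.402] rot [-0.03 -0.05  0.  ] op 0.15 n 1.4
pip [631.9 -96.5] yaw -0.069 len 167 331
  blob [643.   -0.1] 81 [245.2 146.5]
  blob [529.5 180.4] 150 [192. 180.]
ball on pred [307.8 143. ]
dark ball [nan nan] 0
```

Emit:
{"method": "play_rows", "body": {"dp": [[-0.04, -0.11, 0], [-0.04, -0.12, 0.2], [-0.04, -0.12, 0.6], [-0.04, -0.12, 1.1], [-0.04, -0.12, 1.38]], "rot": [[0, 0, 0], [0, 0, 0], [0, 0, 0], [0, 0, 0], [0, 0, 0]], "grip_force": 90}}

```text
clock: 21.63
eef_pos: [524.8, 301.4, 54.9]
tcp_rot: [3.141, 0.002, 0.08]
contact_force: [0.0, 0.1, 3.3]
opening: 0.133
grasp_force: 89.9
```

Emit:
{"method": "play_rows", "body": {"dp": [[0, 0, 0.1], [0, 0, 0.2], [0, 0, 0.3], [0, 0, 0.4], [0, 0, 0.4]], "rot": [[0, 0, 0], [0, 0, 0], [0, 0, 0], [0, 0, 0], [0, 0, 0]]}}

```text
clock: 22.05
eef_pos: [528.4, 306.3, 42.0]
tcp_rot: [-3.135, -0.006, 0.078]
contact_force: [3.1, 17.2, -4.4]
opening: 0.139
grasp_force: 89.3
```

Emit:
{"method": "play_rows", "body": {"dp": [[0, 0, 0.08], [0, 0, 0.13], [0, 0, 0.17], [0, 0, 0.17]], "rot": [[0, 0, 0], [0, 0, 0], [0, 0, 0], [0, 0, 0]]}}

```text
clock: 22.38
eef_pos: [527.0, 304.2, 35.1]
tcp_rot: [-3.139, -0.002, 0.079]
contact_force: [-1.5, 8.6, 6.2]
opening: 0.138
grasp_force: 90.6
```

Emit:
{"method": "play_rows", "body": {"dp": [[0, -0.04, 0.05], [0, -0.06, 0.1], [0, -0.06, 0.1]], "rot": [[0, 0, 0], [0, 0, 0], [0, 0, 0]]}}

```text
clock: 22.63
eef_pos: [527.0, 304.6, 34.6]
tcp_rot: [3.141, -0.002, 0.08]
contact_force: [-11.4, -9.7, 49.6]
opening: 0.142
grasp_force: 95.5
```

Emit:
{"method": "play_rows", "body": {"dp": [[0, 0, -0.1], [0, 0, -0.1], [0, 0, -0.1], [0, 0, -0.9], [0, 0, -1.8]], "rot": [[0, 0, 0], [0, 0, 0], [0, 0, 0], [0, 0, 0], [0, 0, 0]], "fingers": 0.4, "grip_force": 60}}

```text
clock: 23.05
eef_pos: [523.5, 303.6, 99.5]
tcp_rot: [3.139, 0.006, 0.08]
contact_force: [1.2, 0.4, -0.0]
opening: 0.401
grasp_force: 0.0
```

Emit:
{"method": "play_rows", "body": {"dp": [[0.15, 0.9, -0.6], [0.3, 1.9, -0.6], [0.5, 2.9, -0.6], [0.7, 3.9, -0.6], [0.9, 4.9, -0.6]], "rot": [[0, 0, 0], [0, 0, 0], [0, 0, 0], [0, 0, 0], [0, 0, 0]]}}

```text
clock: 23.47
eef_pos: [577.2, 110.8, 125.5]
tcp_rot: [3.142, 0.001, 0.081]
contact_force: [-0.1, 0.7, -0.3]
opening: 0.404
grasp_force: 0.0
```

Emit:
{"method": "play_rows", "body": {"dp": [[0.15, 1, 0], [0.3, 2, 0], [0.5, 3, 0], [0.7, 4, 0], [0.9, 4.9, 0]], "rot": [[0, 0, 0.3], [0, 0, 0.6], [0, 0, 0.9], [0, 0, 1.2], [0, 0, 1.41]]}}

```text
clock: 23.88
eef_pos: [628.7, -82.3, 125.1]
tcp_rot: [3.142, 0.001, -0.07]
contact_force: [-0.1, 1.2, -0.3]
opening: 0.4
grasp_force: 0.0
```

```bash
python3 look.py 2>/dev/null; python3 go.py 632 -96.8 3 -0.068;python3 sd.py; python3 - <<'E'
from h import *
f=optics.grab_frame("top"); s=optics.grab_frame("side")
a=cv2.resize(s["color"][190:310,90:240,::-1],None,fx=2.6,fy=2.6*1.2,interpolation=cv2.INTER_CUBIC)
b=cv2.resize(f["color"][130:230,100:225,::-1],None,fx=3.12,fy=3.12*1.2,interpolation=cv2.INTER_CUBIC)
cv2.imwrite("pics/ins2.png",np.hstack([a,b]))
E
```

```text
pip [523.9 -43.2] yaw -0.24 len 544 8409
  blob [528.2 181.8] 117 [191.6 180.4]
ball on pred [307.8 143. ]
dark ball [nan nan] 0
23.98 eef [630.  -85.  125.2] [ 3.14e+00 -1.00e-03 -7.30e-02] dp [0.068 0.288 3.056] rot [ 0.01 -0.01 -0.04] op 0.4 n 3.1
side [ 479.2 -301. ] yaw 0.887 ends [ 438.4 -350.9] [ 520.1 -250.8] 332 [302.7 176.4]
side [588.5 -98.2] yaw -0.029 ends [556.  -97.2] [633.4 -99.5] 79 [237.3 192.4]
side [533.1 202.7] yaw -0.347 ends [470.7 225.2] [616.8 172.4] 615 [178.5 252.4]
```

View pics/ins2.png

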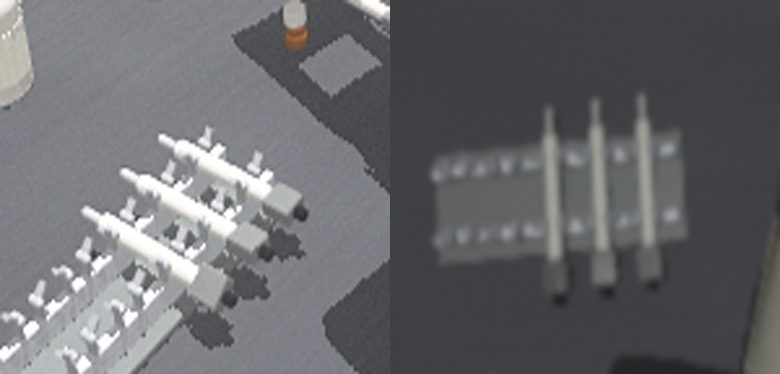

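Three pipettes are in places 0 to 2, parallel and with heads towards the robot. Now the fourth.

Emit:
{"method": "play_rows", "body": {"dp": [[0.07, 0.29, 0.4], [0.07, 0.29, 1.1], [0.07, 0.29, 1.8], [0.07, 0.29, 2.5], [0.07, 0.29, 3.05]], "rot": [[0, 0, 0], [0, 0, 0], [0, 0, 0], [0, 0, 0], [0, 0, 0]]}}

```text
clock: 24.55
eef_pos: [629.7, -89.5, 1.8]
tcp_rot: [-3.141, 0.002, -0.065]
contact_force: [-0.8, 0.4, -0.4]
opening: 0.4
grasp_force: 0.0
```

Emit:
{"method": "play_rows", "body": {"dp": [[0, 0, 0], [0, 0, 0]], "rot": [[0, 0, 0], [0, 0, 0]]}}

```text
clock: 24.72
eef_pos: [630.1, -89.6, 2.7]
tcp_rot: [-3.141, 0.002, -0.065]
contact_force: [-0.4, -0.1, 0.5]
opening: 0.401
grasp_force: 0.0
```

Emit:
{"method": "play_rows", "body": {"dp": [[0, 0, 0], [0, 0, 0], [0, 0, 0], [0, 0, 0], [0, 0, 0]], "rot": [[0, 0, 0], [0, 0, 0], [0, 0, 0], [0, 0, 0], [0, 0, 0]], "fingers": 0}}

```text
clock: 25.13
eef_pos: [631.3, -91.3, 4.4]
tcp_rot: [-3.142, -0.001, -0.067]
contact_force: [0.2, 2.2, 2.8]
opening: 0.154
grasp_force: 58.4
```

Emit:
{"method": "play_rows", "body": {"dp": [[0, 0, -0.7], [0, 0, -1.5], [0, 0, -2.3], [0, 0, -3], [-0.2, -0.7, -3.1]], "rot": [[0, 0, 0], [0, 0, 0], [0, 0, 0], [0, 0, 0], [0, 0, 0]]}}

```text
clock: 25.55
eef_pos: [629.2, -66.5, 133.8]
tcp_rot: [3.14, -0.01, -0.07]
contact_force: [1.9, 0.3, 0.5]
opening: 0.157
grasp_force: 58.5
```

Emit:
{"method": "play_rows", "body": {"dp": [[-0.3, -0.9, 0], [-0.6, -1.9, 0], [-0.9, -2.9, 0], [-1.2, -3.9, 0], [-1.5, -4.8, 0]], "rot": [[0, 0, 0], [0, 0, 0], [0, 0, 0], [0, 0, 0], [0, 0, 0]]}}

```text
clock: 25.97
eef_pos: [577.4, 134.6, 128.3]
tcp_rot: [-3.141, -0.001, -0.068]
contact_force: [1.0, 1.1, -0.6]
opening: 0.153
grasp_force: 58.4
```

Emit:
{"method": "play_rows", "body": {"dp": [[-0.3, -0.9, 0], [-0.6, -1.9, 0], [-0.9, -2.9, 0], [-1.2, -3.9, 0], [-1.5, -4.8, 0]], "rot": [[0, 0, -0.3], [0, 0, -0.6], [0, 0, -0.9], [0, 0, -1.2], [0, 0, -1.4]]}}

```text
clock: 26.38
eef_pos: [530.4, 330.5, 128.3]
tcp_rot: [-3.141, -0.001, 0.081]
contact_force: [0.9, 0.2, -0.7]
opening: 0.159
grasp_force: 58.3
```

```bash
python3 go.py 519 356 57 0.08
```

```text
26.38 eef [530.4 330.5 128.3] [-3.141e+00 -1.000e-03  8.100e-02] dp [-0.235 -0.658  1.782] rot [-0.   -0.01  0.01] op 0.16 n 1.9
```

Emit:
{"method": "play_rows", "body": {"dp": [[-0.15, -0.4, 0.3], [-0.23, -0.64, 0.8], [-0.23, -0.64, 1.2], [-0.23, -0.64, 1.2], [-0.23, -0.64, 1.2]], "rot": [[0, 0, 0], [0, 0, 0], [0, 0, 0], [0, 0, 0], [0, 0, 0]], "grip_force": 90}}

```text
clock: 26.8
eef_pos: [519.3, 352.6, 79.4]
tcp_rot: [3.141, 0.002, 0.08]
contact_force: [-0.7, -0.4, -0.3]
opening: 0.141
grasp_force: 88.8
```

```bash
python3 go.py 519 356 55 0.08
```

```text
26.8 eef [519.3 352.6  79.4] [3.141e+00 2.000e-03 8.000e-02] dp [-0.    -0.086  0.611] rot [ 0.01  0.02 -0.  ] op 0.14 n 0.6
```

Emit:
{"method": "play_rows", "body": {"dp": [[0, -0.05, 0.3], [0, -0.06, 0.55], [0, -0.06, 0.61], [0, -0.06, 0.61]], "rot": [[0, 0, 0], [0, 0, 0], [0, 0, 0], [0, 0, 0]]}}

```text
clock: 27.13
eef_pos: [519.4, 354.7, 54.7]
tcp_rot: [3.141, 0.001, 0.079]
contact_force: [-0.5, -0.1, 0.2]
opening: 0.138
grasp_force: 88.8
```

Emit:
{"method": "play_rows", "body": {"dp": [[0, 0, 0.1], [0, 0, 0.2], [0, 0, 0.3], [0, 0, 0.4], [0, 0, 0.4]], "rot": [[0, 0, 0], [0, 0, 0], [0, 0, 0], [0, 0, 0], [0, 0, 0]]}}

```text
clock: 27.55
eef_pos: [520.8, 357.1, 39.9]
tcp_rot: [-3.139, -0.003, 0.078]
contact_force: [1.5, 7.6, -4.4]
opening: 0.144
grasp_force: 88.6
```

Emit:
{"method": "play_rows", "body": {"dp": [[0, 0, 0.08], [0, 0, 0.13], [0, 0, 0.15], [0, 0, 0.15]], "rot": [[0, 0, 0], [0, 0, 0], [0, 0, 0], [0, 0, 0]]}}

```text
clock: 27.88
eef_pos: [520.7, 356.9, 34.5]
tcp_rot: [-3.139, -0.002, 0.078]
contact_force: [-1.4, 6.0, 2.0]
opening: 0.142
grasp_force: 89.1
```

Release after a final small press, then lift and swing clear for a full check.

Emit:
{"method": "play_rows", "body": {"dp": [[0, 0, 0.05], [0, 0, 0.09], [0, 0, 0.09]], "rot": [[0, 0, 0], [0, 0, 0], [0, 0, 0]]}}

```text
clock: 28.13
eef_pos: [520.8, 357.0, 34.0]
tcp_rot: [-3.139, -0.002, 0.078]
contact_force: [-10.5, -0.1, 33.5]
opening: 0.144
grasp_force: 92.9
```

Emit:
{"method": "play_rows", "body": {"dp": [[0, 0, -0.08], [0, 0, -0.08], [0, 0, -0.08], [0, 0, -0.9], [0, 0, -1.8]], "rot": [[0, 0, 0], [0, 0, 0], [0, 0, 0], [0, 0, 0], [0, 0, 0]], "fingers": 0.4}}

```text
clock: 28.55
eef_pos: [517.8, 353.7, 99.6]
tcp_rot: [3.138, 0.006, 0.079]
contact_force: [1.6, 0.8, 0.1]
opening: 0.404
grasp_force: 0.0
```

Emit:
{"method": "play_rows", "body": {"dp": [[0.2, -0.9, -0.6], [0.2, -1.8, -1], [0.2, -2.7, -1.5], [0.2, -3.6, -2], [0.2, -4.4, -2.5]], "rot": [[0, 0, 0], [0, 0, 0], [0, 0, 0], [0, 0, 0], [0, 0, 0]]}}

```text
clock: 28.97
eef_pos: [513.3, 533.1, 202.3]
tcp_rot: [3.141, 0.0, 0.079]
contact_force: [0.8, -0.3, -0.7]
opening: 0.402
grasp_force: 0.0
```

```bash
python3 look.py 2>/dev/null; python3 - <<'E'
from h import *
f=optics.grab_frame("top"); s=optics.grab_frame("side")
cv2.imwrite("pics/fin.png",np.vstack([cv2.resize(s["color"][110:320,80:350,::-1],(772,600))]))
cv2.imwrite("pics/fint.png",cv2.resize(f["color"][100:384,100:420,::-1],(676,600)))
E
```

```text
blob [643.7   0.1] 92 [245.2 146.3]
  blob [530.5 179.1] 176 [192.4 179.7]
ball on pred [307.8 143. ]
dark ball [nan nan] 0
```

View pics/fin.png

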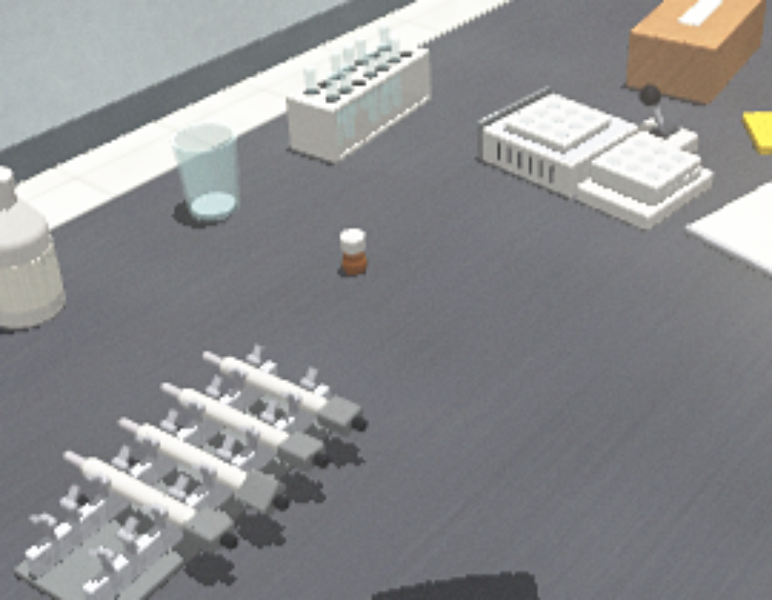

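View pics/fint.png

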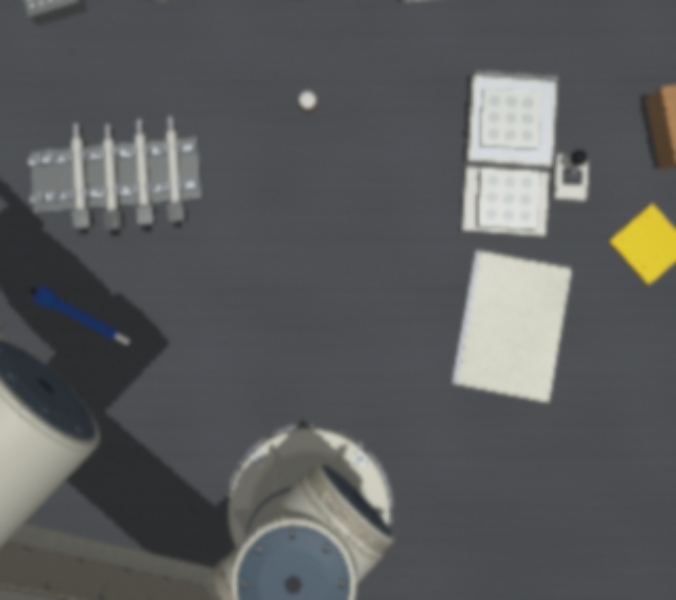

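Both final views show four pipettes in the rack with heads towards the robot and no others left on the bench. The vial is upright, the top plate is on the stage, and the ball is at side pixel (307.3,143.6), which is the on position. A last numeric check of the seating height follows.

```bash
python3 - <<'E'
from h import *
np.set_printoptions(precision=1,suppress=True)
f=optics.grab_frame("top"); s=optics.grab_frame("side")
x0,y0,a=523.4,307.8,.08; c,n=np.cos(a),np.sin(a)
tp=lambda u,v:((u+.5)*320/676-.5+100,(v+.5)*284/600-.5+100)
sp=lambda u,v:((u+.5)*270/772-.5+80,(v+.5)*210/600-.5+110)
# nozzle tip, button end in (top, side) pictures
D=[((172,117),(205,355),(178,221),(362,424)),((140,121),(163,386),(145,225),(322,458)),((108,126),(121,422),(113,230),(284,500)),((76,124),(66,455),(83,229),(231,541))]
for t1,s1,t2,s2 in D:
    A=tri([f,s],[tp(*t1),sp(*s1)]);B=tri([f,s],[tp(*t2),sp(*s2)])
    e=(A-B)[:2]; m=B+(A-B)*95/177; d=m[:2]-[x0,y0]
    print("rack xyz",c*d[0]+n*d[1],-n*d[0]+c*d[1],m[2],"yaw rel",np.arctan2(e[1],e[0])-a,A[2],B[2])
E
```

```text
rack xyz 2.011130597006318 -100.56912486763751 35.00179131828248 yaw rel 0.002523794432567006 35.36653016881744 34.579228015833436
rack xyz 0.22993055495479142 -49.33147066104931 37.85691254670017 yaw rel -0.0001435659597565503 37.06265936134552 38.7770839199769
rack xyz -3.654744898159131 1.2445887112740084 37.5709067144084 yaw rel 0.003489326484647809 37.02204790190308 38.20677972889627
rack xyz 3.5373578401082018 50.729666300901506 35.96344774459637 yaw rel 0.013239346286329015 37.21291900935896 34.51588957200557
```

All four are home: 35 to 38 mm up, centred and parallel to the rack. Handing in.

```bash
python3 -c "
from rig import r
print(r.sign_off())"
```

```text
the job is handed in; nothing more can be done
None
```

I handed the job in after about 29 s of robot time: top plate on the stage, lever back on, all four pipettes on the bench snapped home in places 0 to 3 and the vial upright. My camera checks agreed, but sign-off gave no verdict.

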